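Trim the prism mount to the green dot

TASK

Take the orange tuning tool from its wooden stand, put its blade in the slot of the brass trimmer screw and turn the screw with it until the tip of the white pointer stands on the green dot. Then put the tool back upright in the hole of its stand, resting on its collar, and let go. Turn the dial with the tool only, never with the hand, and leave the prism, caliper and pill box where they lie.

Things in the scene. Friction and masses are not known exactly. Their poses are not given: they have to be found in the camera images.
- trimmer: Fixed grey housing of the prism mount's trimmer, 130 x 130 x 55 high. Origin: centre of its underside, on the bench; z up, turned about z by up to 0.5 rad. The dial turns on the middle of its flat top.
- dial: Turning dial on the housing: steel disc 60 across, square brass boss 26 x 26 (top 71 above the bench), white pointer reaching 52 from the axis. Origin on the axis at the housing's top, z up, x along the pointer. It starts within 0.25 rad of mid-travel (x parallel to the housing's x), turns 1.5 rad either way from there, and stays where it is left (stiff, about 0.04 N m).
- slot (a point): Centre of the slot's mouth, on the boss's top, 71 above the bench. Slot 18 long (along the dial's x) by 6.5 wide by 9 deep with a flat floor; its mouth is bevelled 2 mm outward all round. The blade has about 0.2 rad of play in it each way before it drives the dial.
- pointer_tip (a point): Tip of the white pointer, 52 from the dial's axis, 59 to 60 above the bench.
- dot_green: Green dot, 14 in diameter, 1 thick, on the housing's top 52 from the dial's axis, at 1.0 rad to one side of mid-travel (either side). Origin at its centre. The pointer passes over it.
- dot_amber: Amber dot of the same size, 1.0 rad to the other side. Not wanted.
- tuner: Loose plastic tuning tool, 120 long, about 60 g, upright in its stand with the blade down; origin at the blade's tip, z up along the tool. From the tip: blade 14 wide (along x) by 4 thick (along y) to 14; yellow round shank 12 in diameter to 50; orange round collar 34 in diameter from 50 to 55; orange square handle 18 x 18 (sides along x and y) from 55 to 120, to be gripped.
- blade_tip (a point): Centre of the blade's end (the tool's origin).
- flange (a point): Centre of the collar's underside, 50 from the blade's tip.
- stand: Fixed wooden tool stand, top plate 64 x 64, base 80 x 80, 70 high. Origin: centre of its underside. An upright through-hole 22 in diameter in the middle of the plate (bevelled 2 mm) takes shank and blade; the collar rests on the plate. Stand and trimmer may be in either place, left or right.
- stand_top (a point): Centre of the hole's mouth on the stand's top, 70 above the bench.
- prism: Loose greenish glass prism offcut, triangular, 60 long, 33 high. Bystander. Origin under its centre.
- caliper: Loose brass caliper, 150 long (along y), 10 high. Bystander. Origin under its middle.
- pillbox: Loose tin pill box, 52 in diameter, 21 high. Bystander. Origin under its centre.
- chute: Fixed wooden catch tray 160 x 140 x 32 (blue lining, a burnisher lying in it) with a chute rising 230 away from it towards its -y, to about 150 high. Origin under the tray's centre. Not used.
Things that resemble listed ones, but are neither listed nor needed, are in the scene too. Several things have the shape of the stand; the one meant has the colours described above.

How it is judged:
On the way, in this order (a step that is already met when the one before it is completed fails the run):
1. the tool's blade is in the slot of the trimmer screw, 4 mm deep or more (z of blade_tip in the frame of slot below -0.004 m and horizontal distance between blade_tip and slot below 0.007 m), for 0.1 s.
2. with the blade still in the slot, the pointer's tip comes to the green dot (all of step 1 and horizontal distance between pointer_tip and dot_green below 0.007 m), for 0.1 s.
At the end, for the whole second after the job is handed in: The pointer's tip stands on the green dot (within 7 mm of its centre, seen from above) and the dial is at rest; the tool stands released and at rest in its stand, collar on the plate (within 4 mm in height and 8 mm of the hole's centre) and upright within 0.12 rad (horizontal distance between pointer_tip and dot_green below 0.007 m and horizontal distance between flange and stand_top below 0.008 m and z of flange in the frame of stand_top between -0.004 and 0.004 m and angle between tuner's own z axis and vertical below 0.12 rad and linear speed of tuner below 0.02 m/s and angular speed of dial below 0.05 rad/s and contact force between the fingers and tuner below 0.1 N); the robot touches nothing.
It fails at once if the hand touches the dial (contact force between any of the fingers, the arm and dial above 0.5 N).
It fails at once if the prism, the caliper or the pill box is moved by more than 15 mm (distance of any of prism, caliper, pillbox from where it was at the start of the episode above 0.015 m).
It also fails if it takes over 54 s, if anything falls off the work surface, if the arm or the gripper's body presses on something with over 40 N, if the wrist force passes 120 N, or if a joint passes its speed limit or range.

ROBOT

A 7-joint arm with a two-finger parallel gripper is mounted at the origin on the work surface. World frame = base frame: x ahead of the robot, y to its left, z up, the work surface at z = 0. Lengths are in m, angles in rad, forces in N, time in s.
With the tool pointing down it reaches from about 0.425 to 1.025 m from the base axis. Payload 9.4 kg.
Tool frame: the origin (TCP) lies on the front face of the gripper's body, between the roots of the fingers; the fingertips stand 73 mm ahead of it and the grasp point (between the pads) lies 54 mm ahead of it; z points along the fingers, y is the line along which they close (so a half turn about z gives the same grasp; the last joint's range is limited). The gripper opens to 85 mm and grips with 20 to 120 N. Pads are 22 mm wide; open, the fingers measure 114 mm over their backs; the gripper's body (76 mm by 85 mm) begins 54 mm behind the grasp point. The pads swing forward as they close: fully open they stand 13 mm farther back than shut.
Start: joints at [1.269, 0.599, -0.003, 1.599, 0.002, 0.943, -0.08], TCP at [0.162, -0.707, 0.304] pointing down, gripper open.
Joint ranges: [-2.57, 2.57], [-0.35, 1.97], [-1.29, 1.29], [0.11, 2.56], [-1.05, 4.19], [0.11, 1.86], [-2.63, 2.63]. Speed limits (rad/s): [2.22, 2.22, 3.01, 3.01, 3.14, 3.14, 3.14].

INTERFACE

Orientations are given as [roll, pitch, yaw] about the fixed x, y, z axes, in that order (R = Rz(yaw) Ry(pitch) Rx(roll)).
In Python, from plant import status, viewer, workorder gives the robot as it stands.
- The arm moves only by the tool jog_arm, never from a script. Its argument "rows" is one flat list of numbers, 7 for each row, row after row: the turn, a rotation vector about the tool's x, y, z scaled (see below), then the shift along the tool's x, y, z scaled (see below), then the finger opening in mm, from 0 to 85.4. A call has 1 to 20 rows; each row is the pose to reach, as a shift and turn from the pose commanded when the call began, along the tool's axes at that moment; what a row does not reach only later rows make up. The controller multiplies each number of a shift by 0.2 m and each number of a turn by 45 degrees. A row lasts 1/10 s, in which the tool goes at most 50 mm and 8.59 degrees, less where a joint would pass 70% of its speed; a pose out of reach is approached as far as the arm can. A call with a number of a shift or a turn outside -1 to 1 is refused whole. A call with a gripper value outside its range is refused whole. The fingers move at their own pace and stop on an object; "squeeze" is the grip in N (left out, the last holds). Time passes only in rows, so rows that repeat a pose let the fingers close. It gives the time, the measured TCP pose, the force, the opening and the grip force at its end, in the units of the state.
- status.read_state(): the state, without advancing time (a new reading comes with each control period).
- viewer.read_camera(name): name is "side" or "top" or "wrist"; returns a dict with "image" (480x640x3 uint8, red, green, blue), "camera_matrix" (3x3 intrinsics, pixels), "extrinsics" (4x4, takes a point from world to camera coordinates). Camera axes: x right, y up, looking along -z (the intrinsics and any distortion apply to the point x, -y, -z); pixel columns grow to the right and rows downward; lengths in m; the calibration is good to about 2 mm. The wrist camera is an equidistant fisheye: a pixel r from the principal point sees the ray r / f radians off the axis. A picture is of the moment at which its call begins. There is no depth.
- workorder.close_job(): hands the job in; it is judged then, once.
The state is a dict: "t": time; "q": joint angles; "qvel": joint speeds; "tau": joint torques, N m; "tool_pos": TCP position; "eef_rot": TCP orientation; "ft_force": force on the tool from outside, world axes, zero at the start; "torque": the same for the moment, N m; "width": opening from 0.0 (shut) to 1.0 (fully open); "gripper_force": force on a finger pad.
Only numpy, scipy, OpenCV 4.12 (cv2) and the standard library are available. Lean on these libraries where they do the work, as an engineer would, in place of code of your own. Each camera call takes 0.05 s, during which the arm holds its last target. There are 200 camera calls.

## Working session

There is one attempt and no reset: what is moved stays moved. The work goes in short steps, Python scripts to look and compute and a tool call to move; the robot and the scene stay as the last step left them, time stands still between calls to the robot, and variables do not carry over. Pictures are saved under pics/ and viewed, at most 13 in all, crops included, and the job is handed in when it is done.

Besides the shell and the picture viewer there is one more tool, called after "Emit:" as name(argument=value, ...) on one line, values as JSON. jog_arm: Moves the arm, as the interface text tells. Its arguments: {"type":"object","properties":{"rows":{"type":"array","items":{"type":"number"}},"squeeze":{"type":"number"}},"required":["rows"]}

```bash
mkdir -p pics
cat > h.py <<'E'
import numpy as np, cv2
from plant import status, viewer, workorder
def cam(n):
    c=viewer.read_camera(n); return c["image"],np.array(c["camera_matrix"]),np.array(c["extrinsics"])
def ray(uv,K,E,fish=False):
    x=(uv[0]-K[0,2])/K[0,0]; y=(uv[1]-K[1,2])/K[1,1]
    if fish:
        r=np.hypot(x,y); s=np.sin(r)/r if r>1e-9 else 1; d=np.array([x*s,-y*s,-np.cos(r)])
    else: d=np.array([x,-y,-1.])
    R=E[:3,:3]; return -R.T@E[:3,3], R.T@d
def onz(uv,z,K,E,fish=False):
    o,d=ray(uv,K,E,fish); return o+d*(z-o[2])/d[2]
def save(n,im): cv2.imwrite("pics/"+n+".png",im[...,::-1])
def state():
    s=status.read_state(); return s
E
python3 - <<'E'
from h import *
for n in ("top","side"):
    im,K,E=cam(n); save(n+"0",im); np.savez("pics/"+n+"0.npz",im=im,K=K,E=E)
    print(n,K.round(1).tolist(),E.round(3).tolist())
s=state();print(s["t"],s["tool_pos"],s["eef_rot"],s["ft_force"],s["width"])
E
```

```text
top [[448.4, 0.0, 324.3], [0.0, 448.4, 244.8], [0.0, 0.0, 1.0]] [[-0.017, -0.999, -0.044, -0.099], [0.996, -0.021, 0.091, -0.617], [-0.092, -0.043, 0.995, -0.877], [0.0, 0.0, 0.0, 1.0]]
side [[470.8, 0.0, 320.5], [0.0, 470.8, 235.8], [0.0, 0.0, 1.0]] [[-0.983, -0.185, -0.018, 0.59], [0.081, -0.513, 0.855, -0.187], [-0.167, 0.839, 0.519, -0.711], [0.0, 0.0, 0.0, 1.0]]
0.1 [ 0.16151971 -0.70645598  0.30311247] [-3.14021075e+00  1.51704217e-04  2.24837044e-01] [ 0.86594307 -0.26173254 -0.25451174] 1.0013853037394993
```

View pics/top0.png

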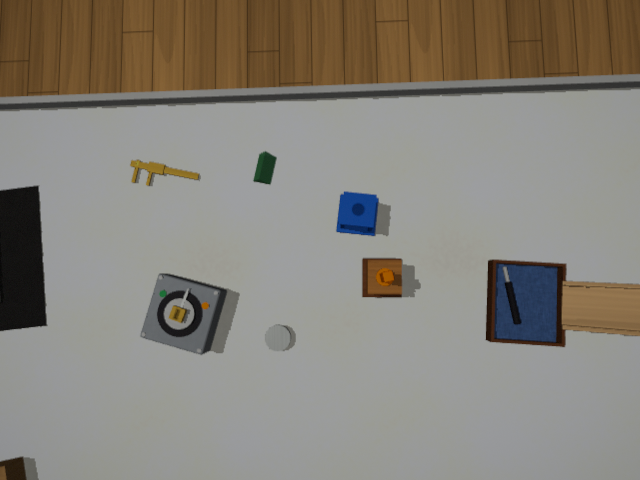

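View pics/side0.png

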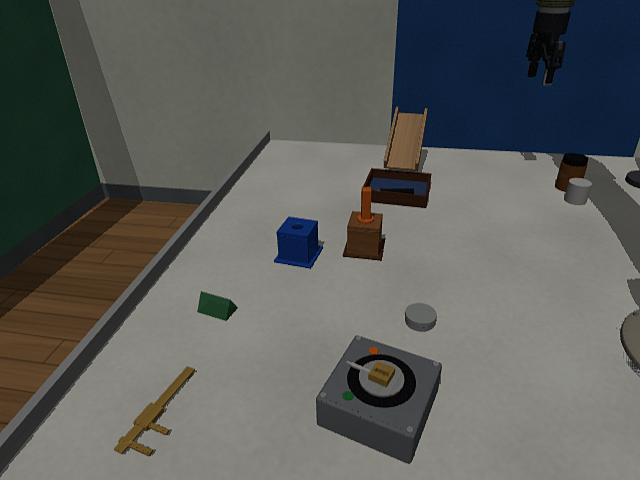

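Top view: trimmer at about (182,313) with green dot (164,293), amber dot (206,306) and pointer tip about (188,290). The stand with the orange tool is at (382,278), and the blue stand at (358,213) is a decoy. The side view agrees.

```bash
cat > m.py <<'E'
from h import *
D={n:np.load(f"pics/{n}0.npz") for n in("top","side")}
def mask(im,lo,hi,box=None):
    m=cv2.inRange(cv2.cvtColor(im,cv2.COLOR_RGB2HSV),lo,hi)
    if box: 
        k=np.zeros_like(m);k[box[1]:box[3],box[0]:box[2]]=255;m&=k
    return m
def cen(m):
    n,l,s,c=cv2.connectedComponentsWithStats(m); i=1+np.argmax(s[1:,4]); return c[i],s[i]
E
python3 - <<'E'
from m import *
S={"top":dict(g=(150,280,180,305),a=(195,295,215,315),w=(360,255,405,300)),"side":dict(g=(335,385,360,405),a=(365,343,385,358))}
for n,d in D.items():
    im,K,E=d["im"],d["K"],d["E"]
    g,sg=cen(mask(im,(45,120,40),(80,255,255),S[n]["g"]));a,sa=cen(mask(im,(5,180,130),(20,255,255),S[n]["a"]))
    G=onz(g,.056,K,E);A=onz(a,.056,K,E)
    print(n,"green",G.round(4),sg[4],"amber",A.round(4),sa[4],np.hypot(*(G-A)[:2]), "expect",2*.052*np.sin(1))
d=D["top"];im,K,E=d["im"],d["K"],d["E"]
h=cv2.cvtColor(im,cv2.COLOR_RGB2HSV)
print(h[283:294,386//1][:, :].tolist()[:3],h[265,370],h[292,370],h[268,395])
# housing: grey corners
m=mask(im,(0,0,60),(179,90,135),(135,268,232,358))
c=max(cv2.findContours(m,0,1)[0],key=cv2.contourArea);print("housing",cv2.minAreaRect(c))
# stand plate
m=mask(im,(0,60,30),(14,255,255),(355,250,410,305))
c=max(cv2.findContours(m,0,1)[0],key=cv2.contourArea);r=cv2.minAreaRect(c);print("stand",r,onz(r[0],.07,K,E))
for p in cv2.boxPoints(r):print(onz(p,.07,K,E).round(4))
crop=np.hstack([cv2.resize(im[265:365,130:240],None,fx=4,fy=4,interpolation=2),cv2.resize(im[240:315,345:420],(360,400),interpolation=2)]);save("crop0",crop)
E
```

```text
top green [0.5233 0.207  0.056 ] 33 amber [0.4982 0.1232 0.056 ] 34 0.08746428266626868 expect 0.08751298242002123
side green [0.5259 0.2059 0.056 ] 79 amber [0.5017 0.1219 0.056 ] 47 0.08748081128880922 expect 0.08751298242002123
[[16, 255, 148], [16, 255, 159], [16, 255, 140]] [ 15 179 118] [ 15 181 121] [ 15 180 125]
housing ((189.73495483398438, 314.45416259765625), (85.37840270996094, 70.9256362915039), 15.52410888671875)
stand ((382.0, 277.5), (37.0, 38.0), 90.0) [ 0.5461821  -0.22038143  0.07      ]
[ 0.5819 -0.1854  0.07  ]
[ 0.5805 -0.2572  0.07  ]
[ 0.5109 -0.2549  0.07  ]
[ 0.512  -0.1837  0.07  ]
```

View pics/crop0.png

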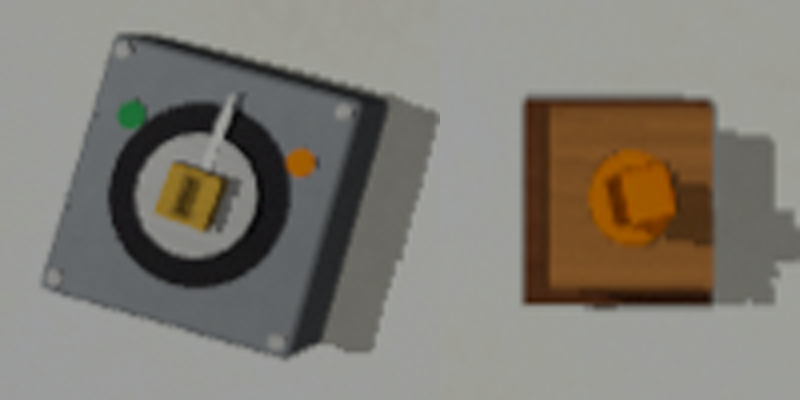

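```bash
cat >> h.py <<'E'
from scipy.spatial.transform import Rotation as Ro
def cmd(x,y,z,yaw):
    """row numbers to reach TCP (x,y,z), pointing down, tool yaw"""
    s=state(); p=np.array(s["tool_pos"]); R=Ro.from_euler("xyz",s["eef_rot"])
    T=Ro.from_euler("xyz",[np.pi,0,yaw])
    t=(R.inv()*T).as_rotvec()/np.deg2rad(45); d=R.inv().apply(np.array([x,y,z])-p)/.2
    print("turn",t.round(4),"shift",d.round(4))
E
python3 -c "
from h import *
cmd(.546,-.22,.30,.2)"
```

```text
turn [-0.0018  0.0002  0.0316] shift [ 2.4163 -1.9424  0.0179]
```

Emit:
jog_arm(rows=[0, 0, 0, 0.8, -0.65, 0, 85, 0, 0, 0, 0.8, -0.65, 0, 85, 0, 0, 0, 0.8, -0.65, 0, 85, 0, 0, 0, 0.8, -0.65, 0, 85, 0, 0, 0, 0.8, -0.65, 0, 85])

```text
t: 0.6
tool_pos: [0.2936, -0.539, 0.3037]
eef_rot: [-3.139, -0.002, 0.233]
ft_force: [1.4, 0.3, 0.2]
width: 0.996
gripper_force: 0.0
```

Emit:
jog_arm(rows=[0, 0, 0, 0.8, -0.65, 0, 85, 0, 0, 0, 0.8, -0.65, 0, 85, 0, 0, 0, 0.8, -0.65, 0, 85, 0, 0, 0, 0.8, -0.65, 0, 85, 0, 0, 0, 0.8, -0.65, 0, 85])

```text
t: 1.1
tool_pos: [0.4198, -0.3767, 0.3038]
eef_rot: [-3.14, -0.002, 0.233]
ft_force: [0.2, 0.2, -0.0]
width: 0.997
gripper_force: 0.0
```

Emit:
jog_arm(rows=[0, 0, 0.03, 0.8, -0.65, 0, 85, 0, 0, 0.03, 0.8, -0.65, 0, 85, 0, 0, 0.03, 0.8, -0.65, 0, 85, 0, 0, 0.03, 0.8, -0.65, 0, 85, 0, 0, 0.03, 0.8, -0.65, 0, 85, 0, 0, 0.03, 0.8, -0.65, 0, 85, 0, 0, 0.03, 0.8, -0.65, 0, 85, 0, 0, 0.03, 0.8, -0.65, 0, 85])

```text
t: 1.9
tool_pos: [0.5414, -0.2216, 0.3038]
eef_rot: [3.141, 0.001, 0.198]
ft_force: [-1.1, -0.4, -0.6]
width: 0.99
gripper_force: 0.0
```

Run:
```python
from h import *
im,K,E=cam("wrist"); save("w1",im); np.savez("pics/w1.npz",im=im,K=K,E=E)
s=state();print(s["t"],s["tool_pos"],s["eef_rot"]);print(K.round(1).tolist(),(-E[:3,:3].T@E[:3,3]).round(4),E[:3,:3].round(3).tolist())
cmd(.546,-.22,.30,.2)
```

```text
1.95 [ 0.54150319 -0.22145576  0.30385192] [3.14110562e+00 6.40420821e-04 1.98377328e-01]
[[371.6, 0.0, 318.4], [0.0, 371.6, 240.9], [0.0, 0.0, 1.0]] [ 0.6065 -0.2093  0.3745] [[0.197, -0.98, 0.0], [0.945, 0.19, -0.266], [0.26, 0.053, 0.964]]
turn [ 0.0006  0.0008 -0.0021] shift [ 0.0235 -0.0027  0.0192]
```

View pics/w1.png

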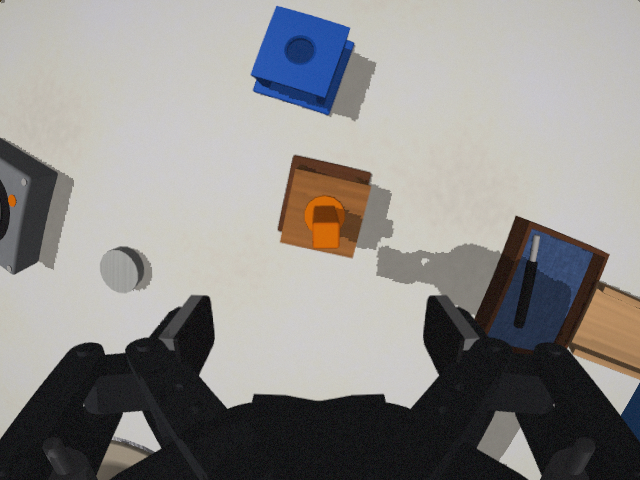

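Wrist view: the stand plate has corners at about (295,166), (372,184), (356,257) and (281,240). The handle's top face is at about (326,235) and nearly square to the gripper.

Run:
```python
from m import *
d=np.load("pics/w1.npz");im,K,E=d["im"],d["K"],d["E"]
h=cv2.cvtColor(im,cv2.COLOR_RGB2HSV)
print(h[235,326],h[212,325],h[203,310],h[230,345], h[240,300])
m=mask(im,(8,230,190),(22,255,255),(305,219,345,255))
c=max(cv2.findContours(m,0,1)[0],key=cv2.contourArea);r=cv2.minAreaRect(c)
P=np.array([onz(p,.14,K,E)[:2] for p in cv2.boxPoints(r)])
print("top",r,P.mean(0).round(4)); e=np.roll(P,-1,0)-P; print(np.linalg.norm(e,axis=1).round(4),(np.arctan2(e[:,1],e[:,0])%(np.pi/2)).round(3))
m=mask(im,(8,235,60),(22,255,255),(300,190,350,255)); ys,xs=np.where(m>0)
W=np.array([onz(p,.075,K,E)[:2] for p in zip(xs,ys) if p[1]<213])
(ct,rad)=cv2.minEnclosingCircle(np.array([p for p in zip(xs,ys) if p[1]<216],np.float32));print("collar",ct,rad,onz(ct,.075,K,E).round(4))
pl=[onz(p,.07,K,E)[:2] for p in((295,166),(372,184),(356,257),(281,240))];print("plate",np.mean(pl,0).round(4),[np.linalg.norm(pl[i]-pl[i-1]).round(4) for i in range(4)],np.arctan2(*(pl[1]-pl[0])[::-1])%(np.pi/2))
```

```text
[ 14 243 206] [ 13 231 108] [ 15 243 206] [ 12 162  96] [ 13 163 160]
top ((321.0, 233.0), (28.0, 32.0), 90.0) [ 0.5486 -0.2227]
[0.0206 0.0188 0.021  0.0188] [0.198 0.211 0.198 0.188]
collar (324.0, 212.0) 19.235483169555664 [ 0.5506 -0.2253  0.075 ]
plate [ 0.5493 -0.2273] [np.float64(0.0631), np.float64(0.0642), np.float64(0.0635), np.float64(0.0659)] 1.5421686674250337
```

```bash
python3 -c "
from h import *
cmd(.549,-.226,.16,.2)"
```

```text
turn [ 0.0006  0.0008 -0.0021] shift [0.0327 0.0293 0.7193]
```

Emit:
jog_arm(rows=[0, 0, 0, 0.033, 0.029, 0.1, 85, 0, 0, 0, 0.033, 0.029, 0.3, 85, 0, 0, 0, 0.033, 0.029, 0.5, 85, 0, 0, 0, 0.033, 0.029, 0.65, 85, 0, 0, 0, 0.033, 0.029, 0.72, 85, 0, 0, 0, 0.033, 0.029, 0.72, 85, 0, 0, 0, 0.033, 0.029, 0.72, 50, 0, 0, 0, 0.033, 0.029, 0.72, 40, 0, 0, 0, 0.033, 0.029, 0.72, 30, 0, 0, 0, 0.033, 0.029, 0.72, 20, 0, 0, 0, 0.033, 0.029, 0.72, 10, 0, 0, 0, 0.033, 0.029, 0.72, 0, 0, 0, 0, 0.033, 0.029, 0.72, 0, 0, 0, 0, 0.033, 0.029, 0.72, 0, 0, 0, 0, 0.033, 0.029, 0.72, 0], squeeze=60)

```text
t: 3.45
tool_pos: [0.5505, -0.224, 0.1607]
eef_rot: [3.141, -0.001, 0.201]
ft_force: [-1.6, -0.5, 5.7]
width: 0.201
gripper_force: 58.3
```

Emit:
jog_arm(rows=[0, 0, 0, 0, 0, -0.05, 0, 0, 0, 0, 0, 0, -0.2, 0, 0, 0, 0, 0, 0, -0.4, 0, 0, 0, 0, 0, 0, -0.6, 0, 0, 0, 0, 0, 0, -0.7, 0, 0, 0, 0, 0, 0, -0.7, 0, 0, 0, 0, 0, 0, -0.7, 0])

```text
t: 4.15
tool_pos: [0.5499, -0.2238, 0.3003]
eef_rot: [3.141, -0.001, 0.201]
ft_force: [-0.8, 0.8, -0.1]
width: 0.206
gripper_force: 58.6
```

Run:
```python
from h import *
a=[]
for n in("side","top"):
    im,K,E=cam(n); np.savez(f"pics/{n}2.npz",im=im,K=K,E=E); a.append(im)
s=state();print(s["t"],s["tool_pos"],s["eef_rot"],s["width"],s["ft_force"])
im=a[0]; save("s2",np.hstack([cv2.resize(im[110:260,300:430],(390,450),interpolation=2),cv2.resize(a[1][200:330,330:447],(405,450),interpolation=2)]))
```

```text
4.25 [ 0.54957928 -0.22368372  0.29884672] [-3.14065049e+00  1.75003501e-03  2.01363533e-01] 0.2020220903033614 [-0.50593476  0.47128006 -1.41511596]
```

View pics/s2.png

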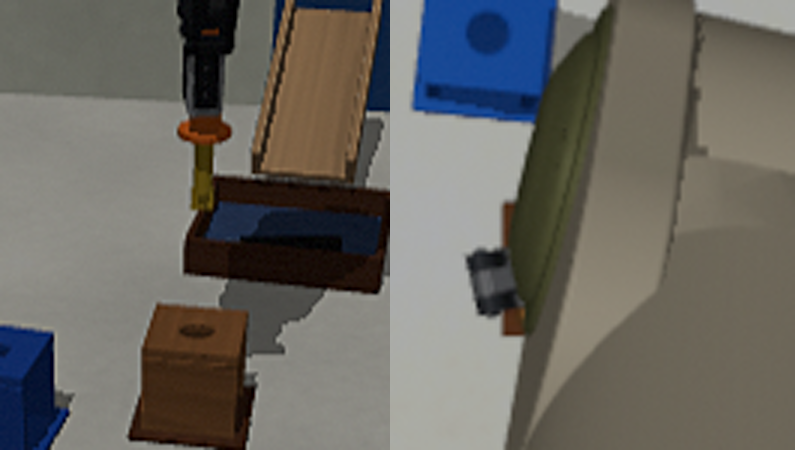

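The blade's broad side shows to the side camera, about 22 px against an 18 px shank, so the blade lies along the gripper's x. The stand is empty below it at crop (195,330).

```bash
python3 -c "
from h import *
cmd(.4853,.1724,.30,.2014)"
```

```text
turn [-0.0012  0.0022 -0.    ] shift [ 0.0812 -2.0047 -0.004 ]
```

Emit:
jog_arm(rows=[0, 0, 0, 0.04, -0.15, 0, 0, 0, 0, 0, 0.04, -0.4, 0, 0, 0, 0, 0, 0.04, -0.65, 0, 0, 0, 0, 0, 0.04, -0.9, 0, 0, 0, 0, 0, 0.04, -1, 0, 0, 0, 0, 0, 0.04, -1, 0, 0])

```text
t: 4.85
tool_pos: [0.5171, -0.0227, 0.2987]
eef_rot: [-3.14, 0.002, 0.207]
ft_force: [0.4, -0.9, -0.9]
width: 0.206
gripper_force: 58.8
```

Emit:
jog_arm(rows=[0, 0, 0.1, 0.04, -0.15, 0, 0, 0, 0, 0.25, 0.04, -0.4, 0, 0, 0, 0, 0.4, 0.04, -0.65, 0, 0, 0, 0, 0.55, 0.04, -0.9, 0, 0, 0, 0, 0.7, 0.04, -1, 0, 0, 0, 0, 0.777, 0.04, -1, 0, 0, 0, 0, 0.777, 0.04, -1, 0, 0, 0, 0, 0.777, 0.04, -1, 0, 0, 0, 0, 0.777, 0.04, -1, 0, 0])

```text
t: 5.75
tool_pos: [0.4863, 0.17, 0.2995]
eef_rot: [3.141, 0.0, -0.409]
ft_force: [-0.5, 0.2, -0.3]
width: 0.205
gripper_force: 58.8
```

Run:
```python
from h import *
im,K,E=cam("wrist"); save("w3",im); np.savez("pics/w3.npz",im=im,K=K,E=E)
s=state();print(s["t"],s["tool_pos"],s["eef_rot"],s["width"])
print((-E[:3,:3].T@E[:3,3]).round(4))
```

```text
5.8 [0.48624686 0.17009591 0.2996531 ] [ 3.14112377e+00  1.62074447e-04 -4.09706710e-01] 0.20288876930631103
[0.5471 0.1425 0.3703]
```

View pics/w3.png

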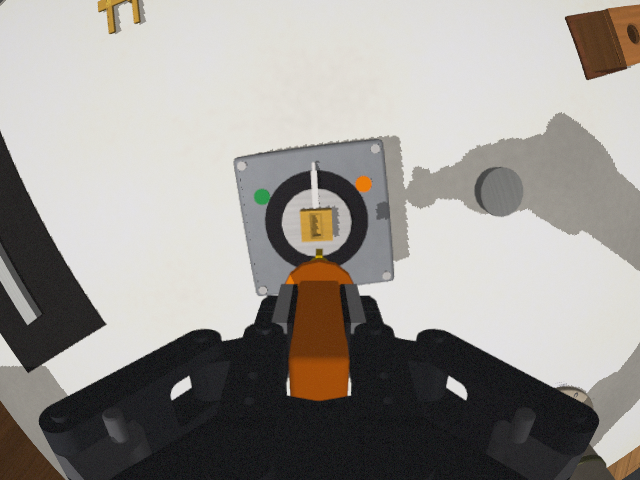

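The slot is at about (316,225), the pointer tip at (314,163), the green dot at (262,197) and the amber dot at (363,184). The blade's front edge shows at (319,250), narrow, which confirms its direction.

```bash
cat > w.py <<'E'
from m import *
def look(d):
    im,K,E=d["im"],d["K"],d["E"]; f=lambda p,z:onz(p,z,K,E,True)
    g,_=cen(mask(im,(45,120,40),(80,255,255),(235,140,300,240)));a,_=cen(mask(im,(5,180,130),(20,255,255),(335,150,395,220)))
    G=f(g,.056)[:2];A=f(a,.056)[:2]; u=G-A; L=np.linalg.norm(u);u/=L; x=np.array([u[1],-u[0]])
    ax=(G+A)/2-.052*np.cos(1)*x
    return f,g,a,G,A,L,ax,np.arctan2(x[1],x[0])
E
python3 - <<'E'
from w import *
d=np.load("pics/w3.npz");im=d["im"]
f,g,a,G,A,L,ax,yaw=look(d);print("G",G.round(4),"A",A.round(4),L.round(4),"axis",ax.round(4),"hyaw",yaw.round(3))
# pointer
m=mask(im,(0,0,190),(179,40,255),(300,155,330,206)); ys,xs=np.where(m>0);print("pointer rows",ys.min(),ys.max())
l=cv2.fitLine(np.float32(np.c_[xs,ys]),2,0,.01,.01).ravel()
t=[(l[2]+l[0]/l[1]*(y-l[3]),y) for y in(ys.min(),200)]
T,B=[f(p,.0595)[:2] for p in t]
print("tip",T.round(4),"r",np.linalg.norm(T-ax).round(4),"pointer yaw",np.arctan2(*(T-B)[::-1]).round(3),"from axis",np.arctan2(*(T-ax)[::-1]).round(3))
# boss top: brass
h=cv2.cvtColor(im,cv2.COLOR_RGB2HSV);print(h[225,304],h[225,316],h[225,330],h[250,319],h[238,316])
m=mask(im,(12,100,120),(30,255,255),(295,200,345,246));c=max(cv2.findContours(m,0,1)[0],key=cv2.contourArea);r=cv2.minAreaRect(cv2.convexHull(c));print("boss",r,f(r[0],.071).round(4),[f(p,.071)[:2].round(4).tolist() for p in cv2.boxPoints(r)])
m=mask(im,(0,0,0),(179,255,120),(306,208,326,243));ys,xs=np.where(m>0);print("slot px",xs.mean(),ys.mean(),f((xs.mean(),ys.mean()),.071).round(4))
s=im[244:264,308:332];save("z",cv2.resize(np.vstack([im[205:265,290:345]]),None,fx=10,fy=10,interpolation=0))
E
```

```text
G [0.5237 0.2056] A [0.4991 0.1217] 0.0874 axis [0.4845 0.1715] hyaw -0.285
pointer rows 162 205
tip [0.5321 0.1516] r 0.0517 pointer yaw -0.503 from axis -0.396
[ 19 171 200] [ 20 168 150] [ 20 176 198] [ 24 209  94] [ 20 174 167]
boss ((316.12371826171875, 225.22164916992188), (30.87721061706543, 31.46750831604004), 87.39744567871094) [0.4847 0.1714 0.071 ] [[0.5014, 0.1788], [0.4922, 0.1547], [0.4676, 0.1639], [0.477, 0.1885]]
slot px 315.375 218.109375 [0.4904 0.1696 0.071 ]
```

View pics/z.png

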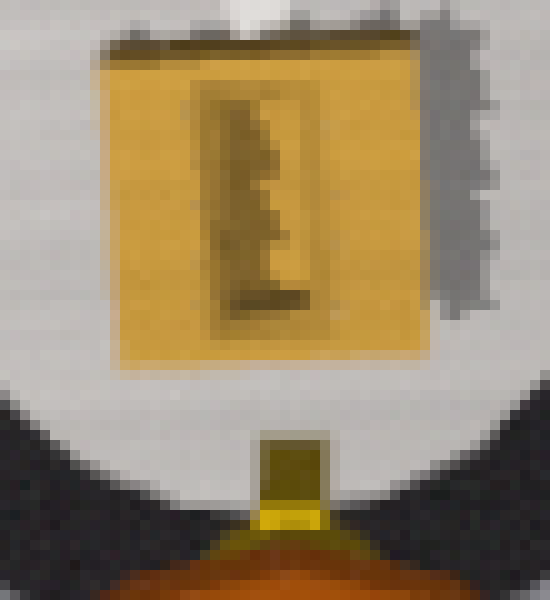

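Run:
```python
from w import *
d=np.load("pics/w3.npz");K,E=d["K"],d["E"]
s=state();R=Ro.from_euler("xyz",s["eef_rot"]);p=np.array(s["tool_pos"])
for z in(.157,.159,.161):
    F=onz((319.3,248.8),z,K,E,True); print(F.round(4),"in tool",R.inv().apply(F-p).round(4))
S=np.array([.4846,.1715,.071]);print("slot in tool",R.inv().apply(S-p).round(4), s["eef_rot"])
```

```text
[0.4886 0.1671 0.157 ] in tool [0.0033 0.0017 0.1427]
[0.4891 0.1669 0.159 ] in tool [0.0039 0.0017 0.1407]
[0.4897 0.1667 0.161 ] in tool [0.0045 0.0017 0.1387]
slot in tool [-0.002  -0.0007  0.2287] [ 3.14112377e+00  1.62074447e-04 -4.09706710e-01]
```

Emit:
jog_arm(rows=[0, 0, -0.03, 0.006, -0.011, 0.1, 0, 0, 0, -0.03, 0.006, -0.011, 0.25, 0, 0, 0, -0.03, 0.006, -0.011, 0.36, 0, 0, 0, -0.03, 0.006, -0.011, 0.4, 0, 0, 0, -0.03, 0.006, -0.011, 0.4, 0, 0, 0, -0.03, 0.006, -0.011, 0.4, 0, 0, 0, -0.03, 0.006, -0.011, 0.4, 0])

```text
t: 6.5
tool_pos: [0.4884, 0.1728, 0.2209]
eef_rot: [-3.14, -0.001, -0.386]
ft_force: [-0.5, -0.8, -1.3]
width: 0.206
gripper_force: 58.9
```

Run:
```python
from h import *
im,K,E=cam("wrist"); np.savez("pics/w4.npz",im=im,K=K,E=E)
im2,K2,E2=cam("side"); np.savez("pics/s4.npz",im=im2,K=K2,E=E2)
save("w4",np.hstack([cv2.resize(im[180:280,260:380],(480,400),interpolation=2),cv2.resize(im2[300:440,330:430],(286,400),interpolation=2)]))
s=state();print(s["t"],s["tool_pos"],s["eef_rot"],s["ft_force"],s["torque"])
```

```text
6.6 [0.48829042 0.17282761 0.2207987 ] [-3.14033827e+00 -1.13237246e-03 -3.85533329e-01] [ 0.09346788 -0.8805628  -0.68936461] [-0.01794746 -0.01936561  0.02153823]
```

View pics/w4.png

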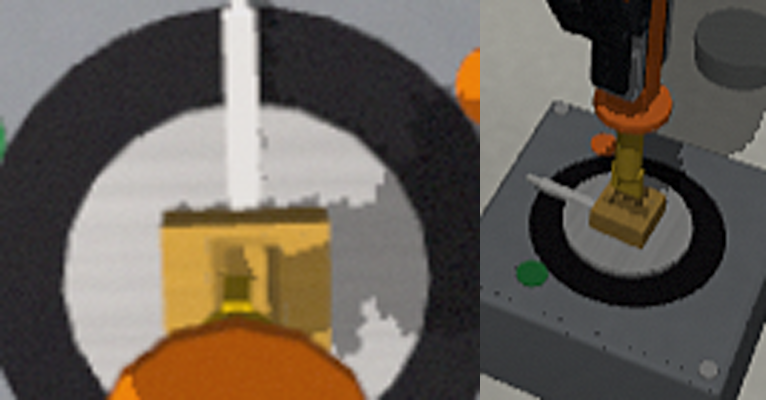

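The blade sits over the slot: crop columns 222–252 against the slot mouth at 208–282, so about 1 mm to the left. I'll compute the fore-and-aft fit.

Run:
```python
from w import *
d=np.load("pics/w4.npz");K,E=d["K"],d["E"]
s=state();R=Ro.from_euler("xyz",s["eef_rot"]);p=np.array(s["tool_pos"])
f=lambda c,z:(R.inv().apply(onz((260+c[0]/4,180+c[1]/4),z,K,E,True)-p)*1000).round(1)
print("blade front",f((237,276),.080),"slot front outer",f((245,238),.071),"boss front L,R",f((162,226),.071),f((328,224),.071))
```

```text
blade front [  3.8   1.5 140.8] slot front outer [  7.2   2.8 149.8] boss front L,R [  9.1 -10.  149.8] [  9.4  15.5 149.8]
```

Emit:
jog_arm(rows=[0, 0, 0, -0.002, 0.006, 0, 0, 0, 0, 0, -0.002, 0.006, 0.02, 0, 0, 0, 0, -0.002, 0.006, 0.04, 0, 0, 0, 0, -0.002, 0.006, 0.06, 0, 0, 0, 0, -0.002, 0.006, 0.075, 0, 0, 0, 0, -0.002, 0.006, 0.08, 0, 0, 0, 0, -0.002, 0.006, 0.08, 0, 0, 0, 0, -0.002, 0.006, 0.08, 0])

```text
t: 7.4
tool_pos: [0.4871, 0.1718, 0.2039]
eef_rot: [3.142, 0.0, -0.385]
ft_force: [0.2, -0.7, -1.5]
width: 0.202
gripper_force: 58.9
```

Emit:
jog_arm(rows=[0, 0, -0.125, -0.001, -0.0015, 0, 0, 0, 0, -0.25, -0.0018, -0.003, 0, 0, 0, 0, -0.375, -0.003, -0.0045, 0, 0, 0, 0, -0.5, -0.0041, -0.0057, 0, 0, 0, 0, -0.625, -0.0055, -0.0068, 0, 0, 0, 0, -0.75, -0.007, -0.0079, 0, 0, 0, 0, -0.875, -0.0085, -0.0088, 0, 0, 0, 0, -1, -0.01, -0.0095, 0, 0, 0, 0, -1, -0.01, -0.0095, 0, 0, 0, 0, -1, -0.01, -0.0095, 0, 0])

```text
t: 8.4
tool_pos: [0.4864, 0.1737, 0.204]
eef_rot: [3.141, -0.0, 0.396]
ft_force: [2.6, -3.5, -0.8]
width: 0.202
gripper_force: 58.8
```

```bash
cat > p.py <<'E'
from w import *
import sys
AX=np.array([.4846,.1715]);GR=np.array([.5238,.2058])
def go(tag):
    for n in("wrist","side","top"):
        im,K,E=cam(n); np.savez(f"pics/{n}{tag}.npz",im=im,K=K,E=E); fish=n=="wrist"
        # search ring radius 34..52 on z=.0595 for white pointer, by world angle
        th=np.linspace(-.8,1.4,441); 
        acc=[]
        for r in np.arange(.035,.051,.002):
            P=np.c_[AX[0]+r*np.cos(th),AX[1]+r*np.sin(th),np.full(th.size,.0595),np.ones(th.size)]
            q=P@E.T; x,y,z=q[:,0],-q[:,1],-q[:,2]
            if fish:
                rr=np.hypot(x,y);a=np.arctan2(rr,z);x,y=x/rr*a,y/rr*a
            else: x,y=x/z,y/z
            u=K[0,0]*x+K[0,2];v=K[1,1]*y+K[1,2]
            I=cv2.remap(im.min(2),np.float32(u)[:,None],np.float32(v)[:,None],1).ravel().astype(float); acc.append(I)
        I=np.mean(acc,0);w=np.clip(I-(np.median(I)+I.max())/2,0,None);i=I.argmax();k=slice(max(0,i-25),i+26)
        print(n,"pointer yaw",((w*th)[k].sum()/w[k].sum()).round(3),"peak",I.max().round(),"med",np.median(I).round())
    s=state();print(s["t"],s["tool_pos"].round(4),s["eef_rot"].round(3),s["ft_force"].round(1),s["torque"].round(3))
if __name__=="__main__": go(sys.argv[1])
E
python3 p.py 5
```

```text
wrist pointer yaw 0.17 peak 222.0 med 73.0
side pointer yaw 0.141 peak 138.0 med 20.0
top pointer yaw 0.228 peak 152.0 med 56.0
8.55 [0.4863 0.1739 0.204 ] [ 3.141 -0.     0.398] [ 2.2 -2.1  0.2] [-1.122 -0.899 -0.006]
```

Emit:
jog_arm(rows=[0, 0, -0.12, -0.0017, -0.0005, 0, 0, 0, 0, -0.24, -0.0033, -0.0009, 0, 0, 0, 0, -0.35, -0.0048, -0.0011, 0, 0, 0, 0, -0.47, -0.0065, -0.0011, 0, 0, 0, 0, -0.58, -0.0081, -0.001, 0, 0, 0, 0, -0.69, -0.0097, -0.0008, 0, 0, 0, 0, -0.69, -0.0097, -0.0008, 0, 0, 0, 0, -0.69, -0.0097, -0.0008, 0, 0, 0, 0, -0.69, -0.0097, -0.0008, 0, 0])

```text
t: 9.45
tool_pos: [0.4852, 0.1741, 0.2041]
eef_rot: [3.141, -0.002, 0.94]
ft_force: [5.8, -2.1, -3.0]
width: 0.205
gripper_force: 58.7
```

```bash
python3 p.py 6
python3 - <<'E'
from h import *
w=np.load("pics/wrist6.npz")["im"];t=np.load("pics/side6.npz")["im"]
save("w6",np.hstack([cv2.resize(w[120:300,210:430],(489,400),interpolation=2),cv2.resize(t[300:440,330:430],(286,400),interpolation=2)]))
E
```

```text
wrist pointer yaw 0.707 peak 216.0 med 71.0
side pointer yaw 0.654 peak 142.0 med 25.0
top pointer yaw -0.22 peak 60.0 med 55.0
9.6 [0.4851 0.1741 0.2041] [ 3.141e+00 -2.000e-03  9.400e-01] [ 4.2 -1.8 -2.2] [-0.55  -1.515 -0.023]
```

View pics/w6.png

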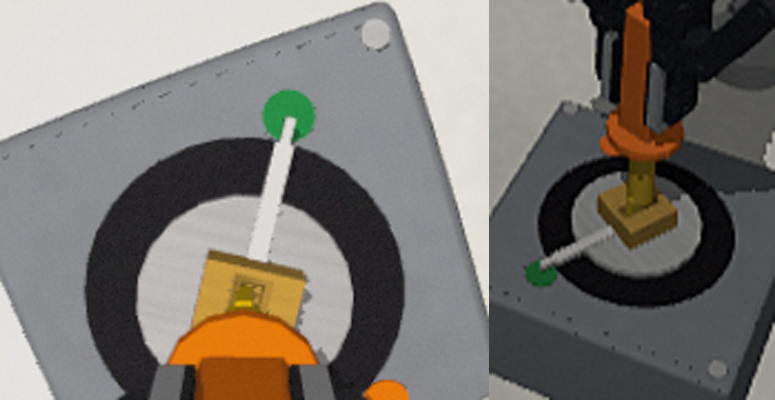

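The pointer tip (crop 290,120) lies on the green dot (288,115), and the side view agrees. I'll ease back within the play and lift straight out.

Emit:
jog_arm(rows=[0, 0, 0.1, 0.0014, 0, 0, 0, 0, 0, 0.19, 0.0027, 0, 0, 0, 0, 0, 0.19, 0.0027, 0, 0, 0, 0, 0, 0.19, 0.0027, 0, -0.03, 0, 0, 0, 0.19, 0.0027, 0, -0.06, 0, 0, 0, 0.19, 0.0027, 0, -0.1, 0, 0, 0, 0.19, 0.0027, 0, -0.25, 0, 0, 0, 0.19, 0.0027, 0, -0.4, 0, 0, 0, 0.19, 0.0027, 0, -0.48, 0, 0, 0, 0.19, 0.0027, 0, -0.48, 0, 0, 0, 0.19, 0.0027, 0, -0.48, 0])

```text
t: 10.7
tool_pos: [0.484, 0.1742, 0.3]
eef_rot: [3.142, -0.0, 0.793]
ft_force: [-0.3, -0.2, -1.0]
width: 0.202
gripper_force: 59.2
```

```bash
python3 p.py 7
python3 - <<'E'
from w import *
d=np.load("pics/wrist7.npz");im,K,E=d["im"],d["K"],d["E"]
g,st=cen(mask(im,(45,120,40),(80,255,255)));print("green px",g,st,onz(g,.056,K,E,True).round(4))
cmd(.5505,-.224,.30,.201)
E
```

```text
wrist pointer yaw 0.71 peak 206.0 med 68.0
side pointer yaw 0.654 peak 140.0 med 25.0
top pointer yaw 0.764 peak 150.0 med 56.0
10.85 [0.4839 0.174  0.2989] [-3.141e+00  2.000e-03  7.930e-01] [-0.2  0.2 -0.7] [-0.019 -0.02  -0.021]
green px [325.47204969 159.17391304] [318 153  16  15 161] [0.5241 0.2061 0.056 ]
turn [-4.000e-04  2.400e-03  7.538e-01] shift [-1.184   1.6336 -0.0047]
```

Emit:
jog_arm(rows=[0, 0, 0.1, -0.12, 0.16, 0, 0, 0, 0, 0.25, -0.27, 0.37, 0, 0, 0, 0, 0.4, -0.42, 0.58, 0, 0, 0, 0, 0.55, -0.55, 0.75, 0, 0, 0, 0, 0.7, -0.6, 0.82, 0, 0, 0, 0, 0.754, -0.6, 0.82, 0, 0, 0, 0, 0.754, -0.6, 0.82, 0, 0])

```text
t: 11.55
tool_pos: [0.5167, -0.0271, 0.2989]
eef_rot: [-3.141, 0.002, 0.199]
ft_force: [-0.9, 0.2, -0.8]
width: 0.2
gripper_force: 59.2
```

```bash
python3 -c "
from h import *
cmd(.5505,-.224,.30,.201)"
```

```text
turn [-0.0003  0.0023 -0.0028] shift [-0.0287  0.9987 -0.0056]
```

Emit:
jog_arm(rows=[0, 0, 0, -0.01, 0.15, 0, 0, 0, 0, 0, -0.02, 0.4, 0, 0, 0, 0, 0, -0.029, 0.65, 0, 0, 0, 0, 0, -0.029, 0.88, 0, 0, 0, 0.002, -0.003, -0.029, 0.999, -0.006, 0, 0, 0.002, -0.003, -0.029, 0.999, -0.006, 0, 0, 0.002, -0.003, -0.029, 0.999, -0.006, 0, 0, 0.002, -0.003, -0.029, 0.999, -0.006, 0])

```text
t: 12.35
tool_pos: [0.5511, -0.2216, 0.3006]
eef_rot: [-3.14, -0.001, 0.206]
ft_force: [-0.3, 0.4, -0.7]
width: 0.204
gripper_force: 59.2
```

Run:
```python
from w import *
im,K,E=cam("wrist"); np.savez("pics/w8.npz",im=im,K=K,E=E)
im2,K2,E2=cam("side")
save("w8",np.hstack([cv2.resize(im[150:300,230:410],(480,400),interpolation=2),cv2.resize(im2[150:270,320:420],(320,384),interpolation=2)[:400] if 0 else cv2.resize(im2[130:270,310:420],(314,400),interpolation=2)]))
s=state();print(s["t"],s["eef_rot"]);cmd(.5505,-.224,.162,.201)
```

```text
12.45 [-3.14088117e+00 -1.23906185e-03  2.05675577e-01]
turn [-0.0009 -0.0016  0.006 ] shift [-0.0065  0.0111  0.6946]
```

View pics/w8.png

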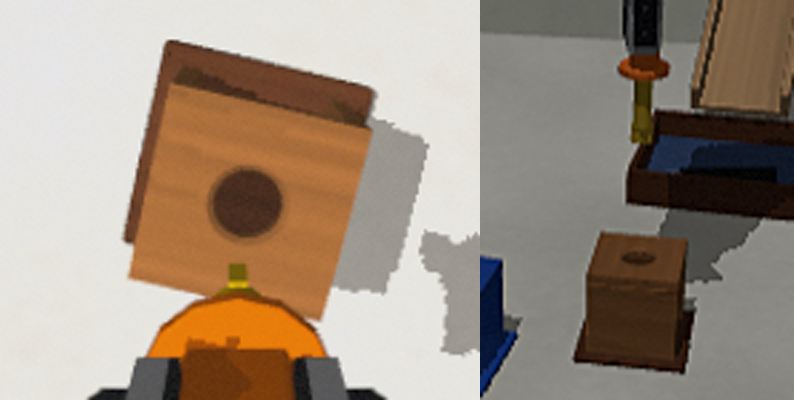

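The hole is at crop (246,203), the blade's front edge is at (238,265), and the tool hangs upright. I'll check the offset.

Run:
```python
from w import *
d=np.load("pics/w8.npz");K,E=d["K"],d["E"]
s=state();R=Ro.from_euler("xyz",s["eef_rot"]);p=np.array(s["tool_pos"])
f=lambda c,z:(R.inv().apply(onz((230+c[0]*180/480,150+c[1]*150/400),z,K,E,True)-p)*1000).round(1)
print("hole",f((246,203),.07),"blade front",f((238,265),.16),p)
```

```text
hole [ -3.9   3.7 230.9] blade front [  2.8   1.  140.9] [ 0.55116356 -0.22169248  0.30093246]
```

Emit:
jog_arm(rows=[0, 0, 0.006, -0.002, 0.012, 0.1, 0, 0, 0, 0.006, -0.002, 0.012, 0.3, 0, 0, 0, 0.006, -0.002, 0.012, 0.4, 0, 0, 0, 0.006, -0.002, 0.012, 0.45, 0, 0, 0, 0.006, -0.002, 0.012, 0.5, 0, 0, 0, 0.006, -0.002, 0.012, 0.55, 0, 0, 0, 0.006, -0.002, 0.012, 0.6, 0, 0, 0, 0.006, -0.002, 0.012, 0.65, 0, 0, 0, 0.006, -0.002, 0.012, 0.68, 0, 0, 0, 0.006, -0.002, 0.012, 0.69, 0, 0, 0, 0.006, -0.002, 0.012, 0.695, 0, 0, 0, 0.006, -0.002, 0.012, 0.695, 0, 0, 0, 0.006, -0.002, 0.012, 0.695, 0])

```text
t: 13.75
tool_pos: [0.5515, -0.2259, 0.1624]
eef_rot: [3.141, -0.002, 0.198]
ft_force: [0.4, 0.3, -1.0]
width: 0.199
gripper_force: 59.2
```

Emit:
jog_arm(rows=[0, 0, 0, 0, 0, 0.004, 0, 0, 0, 0, 0, 0, 0.008, 0, 0, 0, 0, 0, 0, 0.008, 0, 0, 0, 0, 0, 0, 0.008, 0])

```text
t: 14.15
tool_pos: [0.5515, -0.2259, 0.1608]
eef_rot: [3.141, -0.002, 0.198]
ft_force: [-1.0, 0.7, 3.3]
width: 0.202
gripper_force: 59.5
```

Contact is made (3.3 N up). Release slowly, then rise.

Emit:
jog_arm(rows=[0, 0, 0, 0, 0, 0, 22, 0, 0, 0, 0, 0, 0, 26, 0, 0, 0, 0, 0, 0, 32, 0, 0, 0, 0, 0, 0, 45, 0, 0, 0, 0, 0, 0, 65, 0, 0, 0, 0, 0, 0, 85, 0, 0, 0, 0, 0, 0, 85, 0, 0, 0, 0, 0, 0, 85, 0, 0, 0, 0, 0, 0, 85, 0, 0, 0, 0, 0, -0.1, 85, 0, 0, 0, 0, 0, -0.3, 85, 0, 0, 0, 0, 0, -0.5, 85, 0, 0, 0, 0, 0, -0.7, 85, 0, 0, 0, 0, 0, -0.7, 85, 0, 0, 0, 0, 0, -0.7, 85])

```text
t: 15.65
tool_pos: [0.5513, -0.2259, 0.3014]
eef_rot: [3.14, -0.003, 0.198]
ft_force: [-1.1, -0.1, -1.1]
width: 0.996
gripper_force: 0.0
```

```bash
python3 p.py 9
python3 - <<'E'
from h import *
w=np.load("pics/wrist9.npz")["im"];t=np.load("pics/side9.npz")["im"]
save("w9",np.hstack([cv2.resize(w[150:300,230:410],(440,367),interpolation=2),cv2.resize(t[150:440,300:450],(190,367),interpolation=2)]))
E
```

```text
wrist pointer yaw nan peak 0.0 med 0.0
side pointer yaw 0.654 peak 126.0 med 21.0
top pointer yaw 0.764 peak 156.0 med 59.0
15.8 [ 0.5506 -0.2257  0.2992] [-3.141  0.     0.198] [-0.5  0.4 -0. ] [-0.017  0.039 -0.023]p.py:19: RuntimeWarning: invalid value encountered in scalar divide
  print(n,"pointer yaw",((w*th)[k].sum()/w[k].sum()).round(3),"peak",I.max().round(),"med",np.median(I).round())
```

View pics/w9.png

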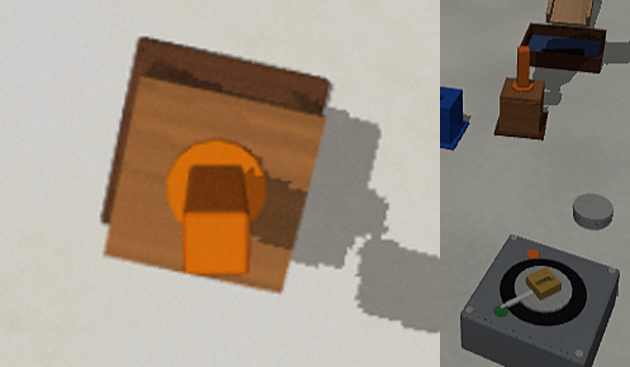

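The tool stands upright on its collar in the stand (collar at crop (216,190)), and the pointer is still on green. Handing in.

```bash
python3 -c "
from plant import workorder
print(workorder.close_job())"
```

```text
the job is handed in; nothing more can be done
None
```

I turned the screw with the tool until the pointer's tip was on the green dot, put the tool back upright on its collar in the stand, let go, and handed the job in at about 16 s; the hand-in returned no verdict.

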